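# Tube rack into the tube warmer

## Task

The empty tube rack was left to drain standing on one end. Put it into the tube warmer: slant it to get one end in over the front sill and under the hood, then bring it down so that it stands level on its base on the chamber floor, right way up and wholly inside. Let go of it, and leave the sample cup, the dropper bottle and the small carton where they are.

Things in the scene. Friction and masses are not known exactly. Their poses are not given: they have to be found in the camera images.
- rack_center (a point): Centre of the loose empty tube rack of blue plastic, 47 x 133 x 66 mm, about 0.14 kg; 33 mm above its base. Own axes: x across its 47 mm depth (grasp it across this; both these sides are open frames), y along its length, z from base to open top. At the start it stands on its end y = -66 mm, so +y is up, 133 mm tall, with its base facing about to the right as the robot sees it.
- rack_upper_end (a point): On the rack (same axes): outer face of the end y = +66 mm, mid-depth, 30 mm above the base, in line with the middle deck. End walls are 4 mm thick, 48 wide, 66 high; 48 mm deep, 4 mm thick decks join them 0-4, 28-32 and 56-60 mm over the base. Finger pads meet the edges of wall and decks, so the middle deck's edge is a good line to grip on, 15 to 25 mm from an end.
- chamber_floor (a point): Centre of the chamber floor of the fixed white tube warmer, 10 mm above the worktop. Own axes: x to its back, z up; its front, with the sill, faces about to the right as the robot sees it. Inside it is 180 mm long (x from -90 to 90 mm) and 128 mm wide (y); walls 6 mm thick. The front is an open tub, from x = 12 mm on to the back it is under a fixed hood that is open to the front.
- sill_top (a point): Middle of the top edge of the warmer's front sill (6 mm thick, x = -93 mm from the chamber's centre), 48 mm above the chamber floor; the tub's side walls are as high. A rack let go with its lower end on the floor, 60 to 70 mm behind the sill's inner face, and slanted about 40 degrees, base down and to the front, leans on this sill and stays.
- hood_edge (a point): Middle of the lower front edge of the hood: 102 mm behind the sill's inner face and 88 mm above the chamber floor; the hood is 6 mm thick and reaches from here to the back. The rack cannot pass level between sill and hood, only slanted, one end first under the hood with its base facing down and to the front; a slant of 25 to 50 degrees passes.
- cup_center (a point): Centre (half-way up) of the white screw-cap sample cup, 64 mm wide, 70 mm tall, loose; leave it alone.
- dropper_center (a point): Centre (half-way up) of the small brown dropper bottle, 27 mm wide, 82 mm tall, loose; leave it alone.
- carton_center (a point): Centre (half-way up) of the small pale green carton, 29 x 78 x 30 mm, loose, lying flat; leave it alone.
There are look-alikes about, which are no part of the job. Of the things that look like the part that bears rack_center, the larger one is meant.

How it is judged:
By the outcome, as a careful person would: the job done as asked, in the order asked, and still so for the second after the job is handed in, with the robot touching nothing.
It also fails if it takes over 43 s, if anything falls off the work surface, if the arm or the gripper's body presses on something with over 40 N, if the wrist force passes 120 N, or if a joint passes its speed limit or range.

## Robot

A 6-joint arm with a two-finger parallel gripper is mounted at the origin on a cart in front of the work surface, level with it; the furniture and walls round the work are solid. World frame = base frame: x ahead of the robot, y to its left, z up, the work surface at z = 0. Lengths are in mm, angles in degrees, forces in N, time in s.
With the tool pointing down it reaches from about 300 to 850 mm from the base axis. Payload 4.2 kg.
Tool frame: the origin (TCP) lies at the very end of the fingers, on their centre line; the grasp point (between the pads) lies 19 mm behind it (env.grasp_offset is the distance from the TCP to the grasp point, in mm); z points along the fingers, y is the line along which they close (so a half turn about z gives the same grasp; the last joint's range is limited). The gripper opens to 91 mm and grips with 3 to 60 N. Pads are 32 mm wide; open, the fingers measure 118 mm over their backs; the gripper's body (76 mm by 178 mm) begins 60 mm behind the grasp point.
Start: joints at [-71.219, 18.312, 89.639, -0, 72.044, -1.146], TCP at [195.981, -540.587, 213.976] pointing down, gripper open.
Joint ranges: [-177.97, 177.97], [-48.28, 115.42], [12.27, 149.76], [-77.06, 257.06], [2.81, 150.46], [-146.56, 146.56]. Speed limits (degrees/s): [147.25, 147.25, 180, 180, 180, 180].

## Interface

Orientations are given as [roll, pitch, yaw] about the fixed x, y, z axes, in that order (R = Rz(yaw) Ry(pitch) Rx(roll)).
In Python, from workcell import env gives the robot as it stands. The module is installed in compiled form; this text tells all that it offers.
- The arm moves only by the tool send_rows, never from a script. Its argument "motion" is a list of rows, each an object of numbers: "tx", "ty", "tz": the shift along the tool's x, y, z in units of 500 mm (1.0 is 500 mm); "rx", "ry", "rz": the turn, a rotation vector about the tool's x, y, z in units of 30 degrees (1.0 is 30 degrees); "gripper": the closure, from -1 (fully open) to 1 (shut). In form: [{"tx": .., "ty": .., "tz": .., "rx": .., "ry": .., "rz": .., "gripper": ..}, ...]. A call has 1 to 12 rows; each row shifts and turns the commanded pose from where the row before left it, along the tool's axes as they then stand; what a row does not reach is not made up. A row lasts 1/8 s, in which the tool goes at most 62.5 mm and 10.7 degrees, less where a joint would pass 70% of its speed; a pose out of reach is approached as far as the arm can. A call with a number of a shift or a turn outside -1 to 1 is refused whole. A call with a gripper value outside its range is refused whole. The fingers move at their own pace and stop on an object; "grip_force" is the grip in N (left out, the last holds). Time passes only in rows, so rows that do not move let the fingers close. It gives the time, the measured TCP pose, the force, the opening and the grip force at its end, in the units of the state.
- env.state(): the state, without advancing time (a new reading comes with each control period).
- env.grab_frame(name): name is "scene" or "top" or "wrist"; returns a dict with "frame" (400x640x3 uint8, red, green, blue), "vertical_fov" (degrees; the focal length in pixels is half the picture's height over the tangent of half this angle, whatever the lens; pixels are square), "cx", "cy" (the principal point, pixels), "rvec" (rotation vector, rad) and "tvec" (3), from world to camera coordinates, as OpenCV has them; the wrist camera has in their place "T_tool_cam" (4x4, takes a point from camera to tool coordinates, whose origin is the TCP and whose axes are the flange's). Camera axes: x right, y down, z forward; pixel columns grow to the right and rows downward; lengths in mm; the calibration is good to about 2 mm. The wrist camera is an equidistant fisheye: a pixel r from the principal point sees the ray r / f radians off the axis. A picture is of the moment at which its call begins: read the wrist's pose just before it. There is no depth.
- env.job_done(): hands the job in; it is judged then, once.
The state is a dict: "time_s": time; "qpos": joint angles; "qvel": joint speeds; "effort": joint torques, N m; "ee_pos": TCP position; "ee_rot": TCP orientation; "force": force on the tool from outside, world axes, zero at the start; "torque": the same for the moment, N m; "gripper_width": finger opening in mm; "gripper_force": force on a finger pad.
Only numpy, scipy, OpenCV 4.12 (cv2) and the standard library are available. Lean on these libraries where they do the work, as an engineer would, in place of code of your own. Each camera call takes 0.05 s, during which the arm holds its last target. There are 200 camera calls.

## Working session

There is one attempt and no reset: what is moved stays moved. The work goes in short steps, Python scripts to look and compute and a tool call to move; the robot and the scene stay as the last step left them, time stands still between calls to the robot, and variables do not carry over. Pictures are saved under pics/ and viewed, at most 11 in all, crops included, and the job is handed in when it is done.

Besides the shell and the picture viewer there is one more tool, called after ">>>" as a command line: name --argument value ..., lists and objects as JSON in quotes. send_rows: Moves the arm, as the interface text tells. Shifts and turns lie within -1 to 1; 1 stands for 500 mm of shift or 30 degrees of turn. Its arguments: {"type":"object","properties":{"motion":{"type":"array"},"grip_force":{"type":"number"}},"required":["motion"]}

```bash
mkdir -p pics; cat > h.py <<'E'
import numpy as np, cv2
from scipy.spatial.transform import Rotation as R
from workcell import env
def ray(f,u,v):
    fr=200/np.tan(np.radians(f["vertical_fov"]/2))
    d=np.array([(u-f["cx"])/fr,(v-f["cy"])/fr,1.]); M=R.from_rotvec(np.ravel(f["rvec"])).as_matrix()
    return -M.T@np.ravel(f["tvec"]), M.T@d/np.linalg.norm(d)
def plane(f,u,v,z):
    o,d=ray(f,u,v); return o+d*(z-o[2])/d[2]
def tri(f1,p1,f2,p2):
    o1,d1=ray(f1,*p1);o2,d2=ray(f2,*p2)
    s=np.linalg.lstsq(np.c_[d1,-d2],o2-o1,rcond=None)[0]
    a,b=o1+d1*s[0],o2+d2*s[1]; return (a+b)/2,np.linalg.norm(a-b)
E
python3 - <<'E'
from h import *
import pickle
print(env.state())
for n in("scene","top"):
    f=env.grab_frame(n); pickle.dump(f,open(n+".pkl","wb"))
    cv2.imwrite(f"pics/{n}.png",f["frame"][:,:,::-1]); print(n,f["vertical_fov"],f["cx"],f["cy"],ray(f,320,200))
E
```

```text
{'time_s': 0.0, 'qpos': array([-7.12175186e+01,  1.83515749e+01,  8.97071335e+01, -2.82484626e-03,
        7.20427563e+01, -1.14481696e+00]), 'qvel': array([-0.01445763, -0.0512315 ,  0.02059828,  0.10588273,  0.00860855,
        0.03774587]), 'effort': array([ 3.14992467e-04, -4.12460446e+01, -2.31974477e+01,  7.26645696e-02,
        4.57940879e-02, -1.53437518e-04]), 'ee_pos': array([ 195.80893646, -540.09394016,  213.1160098 ]), 'ee_rot': array([-1.79898502e+02,  6.57942840e-04,  1.99281722e+01]), 'force': array([-0.29028338, -0.03865172, -0.91987206]), 'torque': array([-0.02679109, -0.00959094, -0.01894289]), 'gripper_force': 0.0, 'gripper_width': 90.64398037638959}
scene 47.403016939356604 315.09544428460526 199.79707655221696 (array([145.70660237, 356.63346947, 822.55541628]), array([ 0.34478325, -0.66551693, -0.66197562]))
top 51.936810648038836 312.3783534676903 203.17524668551098 (array([ 413.44774654, -331.55413388,  946.23141934]), array([ 0.10907326, -0.01952202, -0.993842  ]))
```

View pics/scene.png

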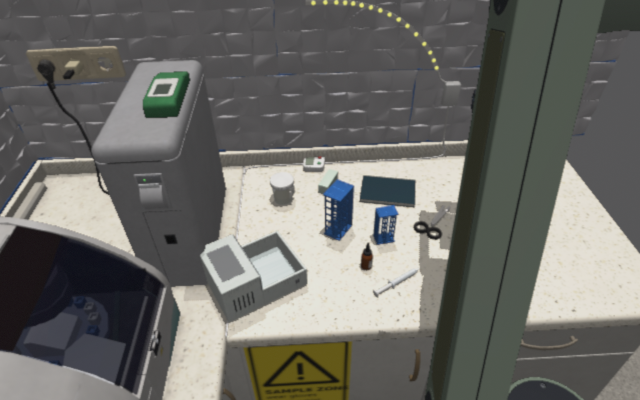

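View pics/top.png

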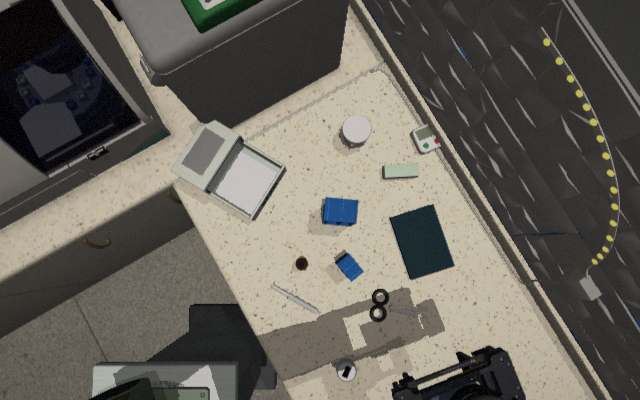

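```bash
python3 - <<'E'
from h import *
import pickle
t=pickle.load(open("top.pkl","rb"));s=pickle.load(open("scene.pkl","rb"))
cv2.imwrite("pics/tc.png",cv2.resize(t["frame"][110:290,170:430,::-1],None,fx=3,fy=3,interpolation=2))
cv2.imwrite("pics/sc.png",cv2.resize(s["frame"][165:325,190:410,::-1],None,fx=3.6,fy=3.6,interpolation=2))
for n,f in(("t",t),("s",s)):
    h=cv2.cvtColor(f["frame"],cv2.COLOR_RGB2HSV); m=cv2.inRange(h,(100,120,40),(125,255,255))
    for c in cv2.findContours(m,0,2)[0]:
        if cv2.contourArea(c)>150: print(n,cv2.boundingRect(c),cv2.minAreaRect(c))
for p in [(341,211),(349,266),(301,264),(230,170),(357,130),(401,172)]: print(p,plane(t,*p,50).round())
E
```

```text
t (336, 254, 27, 27) ((348.6806945800781, 266.4430847167969), (24.766630172729492, 16.112382888793945), 50.71058654785156)
t (322, 198, 36, 28) ((339.6434326171875, 211.42214965820312), (33.58876037597656, 26.074295043945312), 5.19442892074585)
s (374, 205, 23, 39) ((385.0382080078125, 224.0029296875), (20.32457160949707, 39.11521911621094), 4.39870548248291)
s (324, 180, 29, 60) ((337.02764892578125, 209.47512817382812), (27.751062393188477, 58.86589431762695), 3.012787342071533)
(341, 211) [ 487. -395.   50.]
(349, 266) [ 368. -411.   50.]
(301, 264) [ 373. -307.   50.]
(230, 170) [ 579. -150.   50.]
(357, 130) [ 669. -433.   50.]
(401, 172) [ 573. -529.   50.]
```

View pics/tc.png

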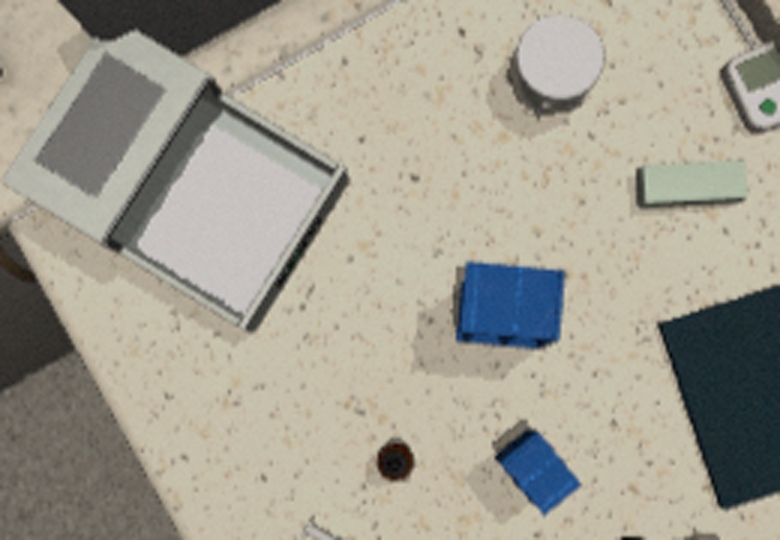

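View pics/sc.png

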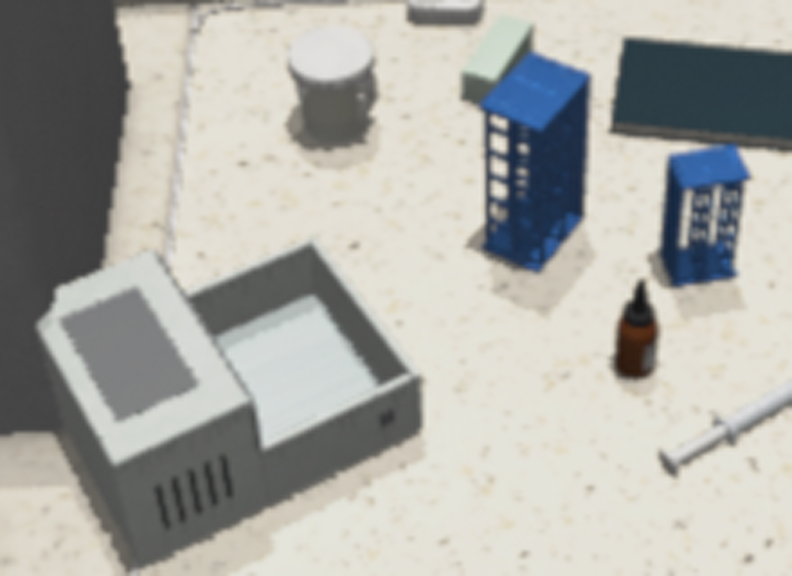

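```bash
python3 - <<'E'
from h import *
import pickle
t=pickle.load(open("top.pkl","rb"));s=pickle.load(open("scene.pkl","rb"))
T=lambda u,v:(170+u/3,110+v/3)
S=lambda u,v:(190+u/3.6,165+v/3.6)
print("rack top z133")
for c in [(466,262),(565,269),(560,345),(462,336)]: print("t",plane(t,*T(*c),133).round(1))
for c in [(485,105),(535,58),(591,73),(541,127)]: print("s",plane(s,*S(*c),133).round(1))
print("rack base"); 
for c in [(488,248),(535,268),(584,220)]: print("s",plane(s,*S(*c),0).round(1))
print("sill corners z58")
for c in [(346,170),(248,328)]: print("t",plane(t,*T(*c),58).round(1))
for c in [(312,243),(420,378)]: print("s",plane(s,*S(*c),58).round(1))
print("tri sill",tri(t,T(346,170),s,S(312,243)),tri(t,T(248,328),s,S(420,378)))
print("hood front top corners: tri",tri(t,T(215,83),s,S(152,253)),tri(t,T(112,242),s,S(252,402)))
for c in [(215,83),(112,242)]: print("t 104",plane(t,*T(*c),104).round(1))
for c in [(152,253),(252,402)]: print("s 104",plane(s,*S(*c),104).round(1))
print("hood back",[plane(t,*T(*c),104).round(1) for c in [(5,180),(135,30)]],[plane(s,*S(*c),104).round(1) for c in [(118,462),(38,325)]])
print("rack tri",[tri(t,T(*a),s,S(*b)) for a,b in [((466,262),(485,105)),((565,269),(535,58)),((560,345),(591,73)),((462,336),(541,127))]])
print("dropper top",plane(t,*T(395,460),80).round(),"cup",plane(t,*T(560,58),70).round(),"carton",[plane(t,*T(*c),30).round() for c in [(642,165),(745,160),(747,200)]],"small",[plane(t,*T(*c),88).round() for c in[(500,460),(530,432),(580,485),(547,513)]])
E
```

```text
rack top z133
t [ 508.  -358.2  133. ]
t [ 503.1 -423.9  133. ]
t [ 452.6 -419.8  133. ]
t [ 458.8 -355.2  133. ]
s [ 504.1 -359.6  133. ]
s [ 495.3 -417.   133. ]
s [ 455.5 -418.7  133. ]
s [ 462.7 -355.8  133. ]
rack base
s [ 503.8 -361.3    0. ]
s [ 466.3 -358.2    0. ]
s [ 454.7 -415.9    0. ]
sill corners z58
t [ 584.8 -273.4   58. ]
t [ 469.4 -202.9   58. ]
s [ 584.1 -264.6   58. ]
s [ 467.5 -195.3   58. ]
tri sill (array([ 587.82703108, -272.24186582,   49.02070943]), np.float64(2.7343164679063117)) (array([ 470.46401232, -201.50187001,   49.60692112]), np.float64(1.1403338828516307))
hood front top corners: tri (array([ 642.6013044 , -182.21719755,   97.79185067]), np.float64(6.327408045971727)) (array([ 528.51294233, -112.2474251 ,   94.1479174 ]), np.float64(2.0587383344077685))
t 104 [ 638.  -184.7  104. ]
t 104 [ 526.2 -115.2  104. ]
s 104 [ 641.7 -177.   104. ]
s 104 [ 524.4 -105.7  104. ]
hood back [array([569.9, -40.2, 104. ]), array([ 676.2, -128.1,  104. ])] [array([567.5, -38.7, 104. ]), array([668.3, -99. , 104. ])]
rack tri [(array([ 506.07419156, -358.9426082 ,  133.11628356]), np.float64(4.099243716927507)), (array([ 501.78474703, -425.70494459,  124.63370617]), np.float64(4.69096143503757)), (array([ 454.06861389, -419.25637125,  132.99932349]), np.float64(3.1419319421954035)), (array([ 460.29253177, -354.50830472,  134.78315903]), np.float64(3.394849838962188))]
dropper top [ 376. -309.   80.] cup [ 665. -430.   70.] carton [array([ 593., -495.,   30.]), array([ 597., -573.,   30.]), array([ 566., -573.,   30.])] small [array([ 376., -382.,   88.]), array([ 395., -403.,   88.]), array([ 358., -437.,   88.]), array([ 339., -414.,   88.])]
```

```bash
cat >> h.py <<'E'
from scipy.linalg import logm,expm
PHI=60; rz=np.radians(85.2)
WY=np.radians(59.0); WC=np.array([577.,-153.,10.])
def pose(p,M):
    T=np.eye(4);T[:3,:3]=M;T[:3,3]=p;return T
def cur():
    s=env.state();return pose(s["ee_pos"],R.from_euler("xyz",s["ee_rot"],degrees=True).as_matrix())
def toolR(xr,yr,zr):  # rack axes -> tool axes
    a=np.radians(PHI); d=-np.cos(a)*yr-np.sin(a)*zr; y=-xr
    return np.c_[np.cross(y,d),y,d]
def rows(T,T2,n,show=True):
    # n equal rows; returns the pose reached with rounded numbers
    D=np.real(expm(np.real(logm(np.linalg.inv(T)@T2))/n))
    t=(D[:3,3]/500).round(3); r=(R.from_matrix(D[:3,:3]).as_rotvec(degrees=True)/30).round(3)
    E=pose(t*500,R.from_rotvec(r*30,degrees=True).as_matrix())
    for _ in range(n): T=T@E
    print(n,"x",dict(zip(("tx","ty","tz","rx","ry","rz"),[*t.tolist(),*r.tolist()])),"->",T[:3,3].round(1))
    return T
def graspT(back=0,gy=45,gz=34,c=(481,-389)):
    up=np.array([0,0,1.]); zr=np.array([np.cos(rz),np.sin(rz),0]); xr=np.cross(up,zr)
    M=toolR(xr,up,zr); p=np.array([*c,66.5])+up*gy+zr*(gz-33)
    return pose(p+M[:,2]*(19-back),M)
E
python3 - <<'E'
from h import *
T=cur(); G=graspT(120)
up=np.array([0,0,1.]); print(G[:3,3],np.degrees(R.from_matrix(T[:3,:3].T@G[:3,:3]).magnitude()))
M=pose((420,-380,290),R.from_rotvec(R.from_matrix(G[:3,:3]@T[:3,:3].T).as_rotvec()*.5).as_matrix()@T[:3,:3])
A=rows(T,M,8); rows(A,G,6)
E
```

```text
[ 488.40285879 -300.84170593  162.        ] 86.38587586361248
8 x {'tx': 0.065, 'ty': -0.0, 'tz': -0.034, 'rx': -0.071, 'ry': -0.111, 'rz': -0.123} -> [ 422.2 -380.9  287.8]
6 x {'tx': 0.055, 'ty': 0.004, 'tz': 0.008, 'rx': -0.095, 'ry': -0.148, 'rz': -0.163} -> [ 488.9 -299.4  161.5]
```

>>> send_rows --motion '[{"tx":0.065,"tz":-0.034,"rx":-0.071,"ry":-0.111,"rz":-0.123,"gripper":-1},{"tx":0.065,"tz":-0.034,"rx":-0.071,"ry":-0.111,"rz":-0.123,"gripper":-1},{"tx":0.065,"tz":-0.034,"rx":-0.071,"ry":-0.111,"rz":-0.123,"gripper":-1},{"tx":0.065,"tz":-0.034,"rx":-0.071,"ry":-0.111,"rz":-0.123,"gripper":-1},{"tx":0.065,"tz":-0.034,"rx":-0.071,"ry":-0.111,"rz":-0.123,"gripper":-1},{"tx":0.065,"tz":-0.034,"rx":-0.071,"ry":-0.111,"rz":-0.123,"gripper":-1},{"tx":0.065,"tz":-0.034,"rx":-0.071,"ry":-0.111,"rz":-0.123,"gripper":-1},{"tx":0.065,"tz":-0.034,"rx":-0.071,"ry":-0.111,"rz":-0.123,"gripper":-1},{"gripper":-1}]'

```text
invalid input at $.motion[0]: expected keys tx, ty, tz, rx, ry, rz, gripper
```

```bash
python3 - <<'E'
from h import *
print(env.state()["qpos"].round(1)); T=cur(); G=graspT(120); rows(T,G,6); print(R.from_matrix(T[:3,:3].T@G[:3,:3]).magnitude()*57.3)
E
```

```text
[-71.2  18.3  89.7   0.   72.   -1.1]
6 x {'tx': 0.132, 'ty': 0.013, 'tz': -0.04, 'rx': -0.189, 'ry': -0.296, 'rz': -0.327} -> [ 487.6 -301.4  161.7]
86.3922391675426
```

>>> send_rows --motion '[{"tx":0.065,"ty":0,"tz":-0.034,"rx":-0.071,"ry":-0.111,"rz":-0.123,"gripper":-1},{"tx":0.065,"ty":0,"tz":-0.034,"rx":-0.071,"ry":-0.111,"rz":-0.123,"gripper":-1},{"tx":0.065,"ty":0,"tz":-0.034,"rx":-0.071,"ry":-0.111,"rz":-0.123,"gripper":-1},{"tx":0.065,"ty":0,"tz":-0.034,"rx":-0.071,"ry":-0.111,"rz":-0.123,"gripper":-1},{"tx":0.065,"ty":0,"tz":-0.034,"rx":-0.071,"ry":-0.111,"rz":-0.123,"gripper":-1},{"tx":0.065,"ty":0,"tz":-0.034,"rx":-0.071,"ry":-0.111,"rz":-0.123,"gripper":-1},{"tx":0.065,"ty":0,"tz":-0.034,"rx":-0.071,"ry":-0.111,"rz":-0.123,"gripper":-1},{"tx":0.065,"ty":0,"tz":-0.034,"rx":-0.071,"ry":-0.111,"rz":-0.123,"gripper":-1},{"tx":0,"ty":0,"tz":0,"rx":0,"ry":0,"rz":0,"gripper":-1}]'

```text
time_s: 1.23
ee_pos: [424.0, -378.5, 287.1]
ee_rot: [169.8, 29.7, 47.8]
force: [-0.1, -0.5, -0.1]
gripper_width: 91.2
gripper_force: 0.0
```

```bash
python3 - <<'E'
from h import *
print(env.state()["qpos"].round(1)); T=cur(); G=graspT(120); rows(T,G,6); print(R.from_matrix(T[:3,:3].T@G[:3,:3]).magnitude()*57.3)
E
```

```text
[-25.2  13.9  92.3 -32.5  74.7  23.3]
6 x {'tx': 0.054, 'ty': 0.004, 'tz': 0.009, 'rx': -0.094, 'ry': -0.148, 'rz': -0.162} -> [ 488.7 -300.6  160.6]
42.88887142806552
```

>>> send_rows --motion '[{"tx":0.054,"ty":0.004,"tz":0.009,"rx":-0.094,"ry":-0.148,"rz":-0.162,"gripper":-1},{"tx":0.054,"ty":0.004,"tz":0.009,"rx":-0.094,"ry":-0.148,"rz":-0.162,"gripper":-1},{"tx":0.054,"ty":0.004,"tz":0.009,"rx":-0.094,"ry":-0.148,"rz":-0.162,"gripper":-1},{"tx":0.054,"ty":0.004,"tz":0.009,"rx":-0.094,"ry":-0.148,"rz":-0.162,"gripper":-1},{"tx":0.054,"ty":0.004,"tz":0.009,"rx":-0.094,"ry":-0.148,"rz":-0.162,"gripper":-1},{"tx":0.054,"ty":0.004,"tz":0.009,"rx":-0.094,"ry":-0.148,"rz":-0.162,"gripper":-1},{"tx":0,"ty":0,"tz":0,"rx":0,"ry":0,"rz":0,"gripper":-1}]'

```text
time_s: 2.1
ee_pos: [486.0, -303.5, 159.3]
ee_rot: [-179.4, 60.1, 85.5]
force: [0.8, 0.4, 0.1]
gripper_width: 90.9
gripper_force: 0.0
```

```bash
python3 - <<'E'
from h import *
s=env.state(); print(s["qpos"].round(1)); T=cur()
f=env.grab_frame("wrist"); print(f["T_tool_cam"].round(3),f["cx"],f["cy"],f["vertical_fov"])
# predicted pixels of the rack corners (check)
fr=200/np.tan(np.radians(f["vertical_fov"]/2)); img=f["frame"][:,:,::-1].copy()
C=np.linalg.inv(T@f["T_tool_cam"])
zr=np.array([np.cos(rz),np.sin(rz),0]);up=np.array([0,0,1.]);xr=np.cross(up,zr)
for a in(-23.5,23.5):
  for b in(-66.5,66.5):
    for c in(-33,33):
      p=C[:3,:3]@(np.array([481,-389,66.5])+a*xr+b*up+c*zr)+C[:3,3]
      th=np.arctan2(np.hypot(p[0],p[1]),p[2]);k=fr*th/np.hypot(p[0],p[1])
      cv2.circle(img,(int(f["cx"]+k*p[0]),int(f["cy"]+k*p[1])),3,(0,0,255),1)
cv2.imwrite("pics/w1.png",img)
G=graspT(0); rows(T,G,5); print(R.from_matrix(T[:3,:3].T@G[:3,:3]).magnitude()*57.3)
E
```

```text
[ -2.8  27.2 113.9 -68.5  68.6  47.2]
[[ 1.00000e-03 -9.72000e-01 -2.36000e-01  6.64530e+01]
 [ 1.00000e+00  0.00000e+00  1.00000e-03 -7.90000e-02]
 [-1.00000e-03 -2.36000e-01  9.72000e-01 -1.70103e+02]
 [ 0.00000e+00  0.00000e+00  0.00000e+00  1.00000e+00]] 316.4245181554076 200.29369478958267 65.70646984690485
5 x {'tx': -0.0, 'ty': 0.001, 'tz': 0.046, 'rx': -0.003, 'ry': 0.001, 'rz': 0.001} -> [ 479.7 -402.9  101.9]
0.4211872013069498
```

View pics/w1.png

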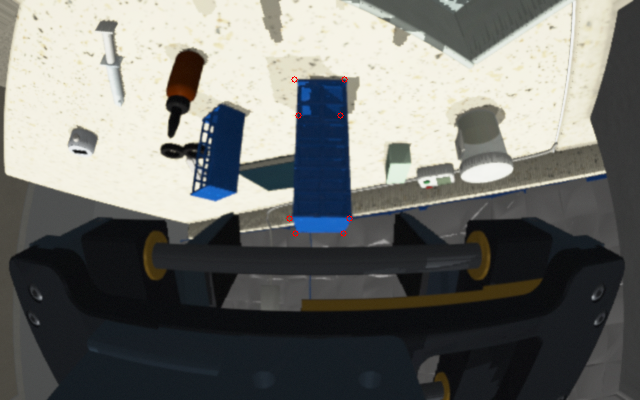

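>>> send_rows --motion '[{"tx":0,"ty":0.001,"tz":0.046,"rx":-0.003,"ry":0.001,"rz":0.001,"gripper":-1},{"tx":0,"ty":0.001,"tz":0.046,"rx":-0.003,"ry":0.001,"rz":0.001,"gripper":-1},{"tx":0,"ty":0.001,"tz":0.046,"rx":-0.003,"ry":0.001,"rz":0.001,"gripper":-1},{"tx":0,"ty":0.001,"tz":0.046,"rx":-0.003,"ry":0.001,"rz":0.001,"gripper":-1},{"tx":0,"ty":0.001,"tz":0.046,"rx":-0.003,"ry":0.001,"rz":0.001,"gripper":-1},{"tx":0,"ty":0,"tz":0,"rx":0,"ry":0,"rz":0,"gripper":-1}]'

```text
time_s: 2.9
ee_pos: [488.0, -397.3, 112.0]
ee_rot: [-180.0, 59.2, 84.2]
force: [0.9, -0.5, 0.4]
gripper_width: 91.4
gripper_force: 0.0
```

>>> send_rows --motion '[{"tx":0,"ty":0,"tz":0,"rx":0,"ry":0,"rz":0,"gripper":1},{"tx":0,"ty":0,"tz":0,"rx":0,"ry":0,"rz":0,"gripper":1},{"tx":0,"ty":0,"tz":0,"rx":0,"ry":0,"rz":0,"gripper":1},{"tx":0,"ty":0,"tz":0,"rx":0,"ry":0,"rz":0,"gripper":1},{"tx":0,"ty":0,"tz":0,"rx":0,"ry":0,"rz":0,"gripper":1},{"tx":0,"ty":0,"tz":0,"rx":0,"ry":0,"rz":0,"gripper":1}]' --grip_force 30

```text
time_s: 3.65
ee_pos: [487.6, -395.7, 111.5]
ee_rot: [-179.8, 59.2, 84.5]
force: [-0.6, 1.3, 0.8]
gripper_width: 47.1
gripper_force: 29.7
```

```bash
cat >> h.py <<'E'
def warm(B,th,gy=45,gz=34):
    # tool pose for rack base lower corner at B=(x,z) in chamber frame (above floor), slant th deg
    bx=np.array([np.cos(WY),np.sin(WY),0]); up=np.array([0,0,1.]); a=np.radians(th)
    yr=-np.cos(a)*bx+np.sin(a)*up; zr=np.sin(a)*bx+np.cos(a)*up; xr=np.cross(yr,zr)
    p=WC+bx*B[0]+up*B[1]+yr*(66.5+gy)+zr*gz
    M=toolR(xr,yr,zr); return pose(p+M[:,2]*19,M)
E
python3 - <<'E'
from h import *
s=env.state();print(s["qpos"].round(1),s["gripper_width"],s["force"].round(1),s["ee_pos"].round(1),s["ee_rot"].round(1))
T=cur(); L=T.copy(); L[2,3]+=110; A=rows(T,L,3)
for st in [((-55,120),60),((-55,80),40)]:
    W=warm(*st); print(R.from_matrix(A[:3,:3].T@W[:3,:3]).magnitude()*57.3, W[:3,3], np.linalg.norm(A[:3,3]-W[:3,3])); A=rows(A,W,7)
E
```

```text
[-13.1  32.  113.7 -77.   60.9  50.2] 47.13398289812569 [-0.6  1.3  0.8] [ 487.6 -395.7  111.5] [-179.8   59.2   84.5]
3 x {'tx': -0.063, 'ty': -0.0, 'tz': -0.038, 'rx': 0.0, 'ry': 0.0, 'rz': 0.0} -> [ 487.9 -395.2  221.8]
38.499252056736445 [ 530.23189742 -230.83519355  227.10734985] 169.76787414541548
7 x {'tx': 0.033, 'ty': -0.002, 'tz': -0.037, 'rx': 0.085, 'ry': 0.137, 'rz': 0.087} -> [ 529.3 -229.8  226.5]
19.974540606241746 [ 514.23823684 -257.4531147   169.00498224] 65.50305543054728
7 x {'tx': -0.002, 'ty': 0.0, 'tz': 0.019, 'rx': 0.0, 'ry': 0.095, 'rz': 0.0} -> [ 513.5 -256.1  167.4]
```

```bash
python3 - <<'E'
from h import *
T=cur(); L=T.copy(); L[2,3]+=30; A=rows(T,L,2)
L=A.copy(); L[2,3]+=110; L[:3,:3]=A[:3,:3]@R.from_euler("y",25,degrees=True).as_matrix(); A=rows(A,L,5)
E
```

```text
2 x {'tx': -0.026, 'ty': -0.0, 'tz': -0.015, 'rx': 0.0, 'ry': 0.0, 'rz': 0.0} -> [ 487.6 -396.1  141.5]
5 x {'tx': -0.034, 'ty': -0.0, 'tz': -0.029, 'rx': 0.0, 'ry': 0.167, 'rz': -0.0} -> [ 487.8 -396.8  252.3]
```

>>> send_rows --motion '[{"tx":-0.026,"ty":0,"tz":-0.015,"rx":0,"ry":0.05,"rz":0,"gripper":1},{"tx":-0.026,"ty":0,"tz":-0.015,"rx":0,"ry":0.05,"rz":0,"gripper":1},{"tx":-0.034,"ty":0,"tz":-0.029,"rx":0,"ry":0.15,"rz":0,"gripper":1},{"tx":-0.034,"ty":0,"tz":-0.029,"rx":0,"ry":0.15,"rz":0,"gripper":1},{"tx":-0.034,"ty":0,"tz":-0.029,"rx":0,"ry":0.15,"rz":0,"gripper":1},{"tx":-0.034,"ty":0,"tz":-0.029,"rx":0,"ry":0.15,"rz":0,"gripper":1},{"tx":-0.034,"ty":0,"tz":-0.029,"rx":0,"ry":0.15,"rz":0,"gripper":1},{"tx":0,"ty":0,"tz":0,"rx":0,"ry":0,"rz":0,"gripper":1}]'

```text
time_s: 4.65
ee_pos: [487.7, -402.7, 255.0]
ee_rot: [179.7, 33.8, 84.0]
force: [0.6, 0.7, -1.8]
gripper_width: 47.1
gripper_force: 29.7
```

```bash
sed -i 's/^PHI=60/PHI=59/; s/gy=45,gz=34):$/gy=54.5,gz=43):/' h.py; python3 - <<'E'
from h import *
s=env.state();print(s["qpos"].round(1),s["gripper_width"],s["force"].round(1),s["ee_pos"].round(1),s["ee_rot"].round(1))
f=env.grab_frame("wrist"); fr=200/np.tan(np.radians(f["vertical_fov"]/2)); img=f["frame"][:,:,::-1].copy()
C=np.linalg.inv(f["T_tool_cam"])
# rack axes in tool frame, for the assumed grip
a=np.radians(PHI); y=np.array([np.sin(a)*1.,0,-np.cos(a)]);z=np.array([-np.cos(a),0,-np.sin(a)]);x=np.array([0,-1.,0])
if abs(np.dot(np.cross(y,z),x)-1)>1e-6: y[0]*=-1;z[0]*=-1
print(np.cross(y,z),x)
g=np.array([0,0,-19.])
for i in(-23.5,23.5):
  for b in(-66.5,66.5):
    for c in(0,66):
      p=C[:3,:3]@(g+i*x+(b-54.5)*y+(c-43)*z)+C[:3,3]
      k=fr*np.arctan2(np.hypot(p[0],p[1]),p[2])/np.hypot(p[0],p[1])
      cv2.circle(img,(int(f["cx"]+k*p[0]),int(f["cy"]+k*p[1])),3,(0,0,255),1)
cv2.imwrite("pics/w2.png",img)
T=cur()
A=T
for st,n in [(((-60,110),55),6),(((-55,80),40),3)]:
    W=warm(*st); print(R.from_matrix(A[:3,:3].T@W[:3,:3]).magnitude()*57.3, W[:3,3]); A=rows(A,W,n)
E
```

```text
[-24.4  16.7  94.4 -36.6  62.2  -2.9] 47.0913011788734 [ 0.6  0.7 -1.8] [ 487.7 -402.7  255. ] [179.7  33.8  84. ]
[ 0. -1. -0.] [ 0. -1.  0.]
27.00665659854974 [ 524.51390823 -240.35152564  226.42382043]
6 x {'tx': 0.053, 'ty': -0.003, 'tz': -0.02, 'rx': 0.067, 'ry': 0.053, 'rz': 0.123} -> [ 525.1 -239.4  225.7]
15.040466117022982 [ 513.63807678 -258.45194877  181.95113335]
3 x {'tx': -0.005, 'ty': -0.0, 'tz': 0.033, 'rx': 0.001, 'ry': 0.167, 'rz': 0.0} -> [ 513.3 -259.3  181.5]
```

View pics/w2.png

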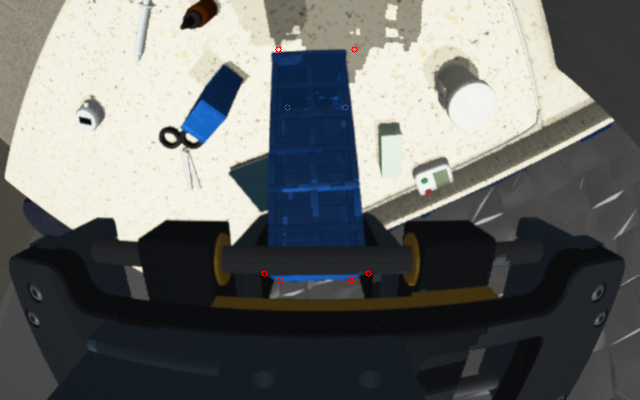

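>>> send_rows --motion '[{"tx":0.053,"ty":-0.003,"tz":-0.02,"rx":0.067,"ry":0.053,"rz":0.123,"gripper":1},{"tx":0.053,"ty":-0.003,"tz":-0.02,"rx":0.067,"ry":0.053,"rz":0.123,"gripper":1},{"tx":0.053,"ty":-0.003,"tz":-0.02,"rx":0.067,"ry":0.053,"rz":0.123,"gripper":1},{"tx":0.053,"ty":-0.003,"tz":-0.02,"rx":0.067,"ry":0.053,"rz":0.123,"gripper":1},{"tx":0.053,"ty":-0.003,"tz":-0.02,"rx":0.067,"ry":0.053,"rz":0.123,"gripper":1},{"tx":0.053,"ty":-0.003,"tz":-0.02,"rx":0.067,"ry":0.053,"rz":0.123,"gripper":1},{"tx":-0.005,"ty":0,"tz":0.033,"rx":0,"ry":0.167,"rz":0,"gripper":1},{"tx":-0.005,"ty":0,"tz":0.033,"rx":0,"ry":0.167,"rz":0,"gripper":1},{"tx":-0.005,"ty":0,"tz":0.033,"rx":0,"ry":0.167,"rz":0,"gripper":1},{"tx":0,"ty":0,"tz":0,"rx":0,"ry":0,"rz":0,"gripper":1}]'

```text
time_s: 5.95
ee_pos: [510.6, -258.8, 178.6]
ee_rot: [-179.6, 9.2, 59.1]
force: [-0.7, -0.6, -1.3]
gripper_width: 47.4
gripper_force: 29.7
```

```bash
python3 - <<'E'
from h import *
s=env.state();print(s["qpos"].round(1),s["gripper_width"],s["force"].round(1),s["ee_pos"].round(1),s["ee_rot"].round(1))
a=env.grab_frame("scene")["frame"][150:330,170:400,::-1];b=env.grab_frame("top")["frame"][100:280,150:350,::-1]; w=env.grab_frame("wrist")["frame"][:,:,::-1]
u=np.hstack([cv2.resize(a,(383,300),interpolation=2),cv2.resize(b,(333,300),interpolation=2)])
cv2.imwrite("pics/m1.png",np.vstack([u,np.pad(cv2.resize(w[0:300],None,fx=.99,fy=.99),((0,0),(0,u.shape[1]-634),(0,0)))]))
E
```

```text
[-22.8  20.4  92.5  -9.6  69.1  11.8] 47.42891409365603 [-0.7 -0.6 -1.3] [ 510.6 -258.8  178.6] [-179.6    9.2   59.1]
```

View pics/m1.png

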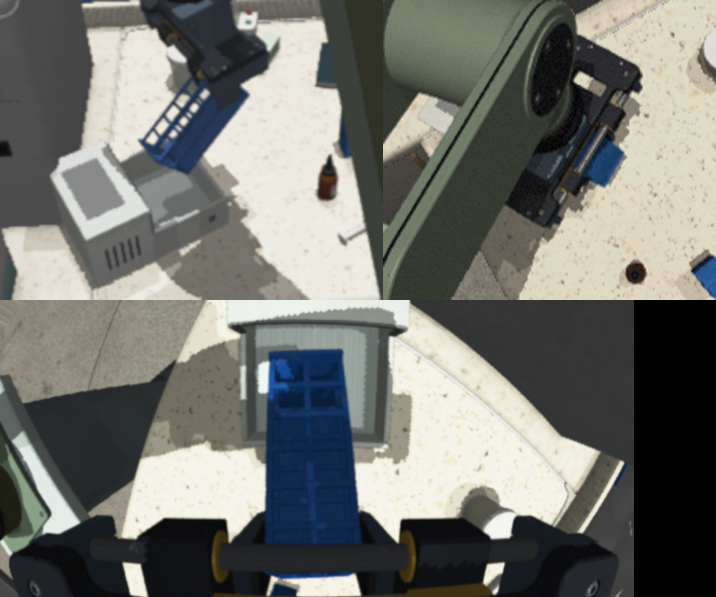

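```bash
python3 - <<'E'
from h import *
T=cur(); f=env.grab_frame("wrist"); fr=200/np.tan(np.radians(f["vertical_fov"]/2)); C=T@f["T_tool_cam"]
bx=np.array([np.cos(WY),np.sin(WY)]);by=np.array([-bx[1],bx[0]])
def w(u,v,z):
    u=u/.99-f["cx"];v=(v-300)/.99-f["cy"];r=np.hypot(u,v);th=r/fr
    d=C[:3,:3]@np.array([u/r*np.sin(th),v/r*np.sin(th),np.cos(th)]);o=C[:3,3];p=(o+d*(z-o[2])/d[2])[:2]-WC[:2]
    return np.round([p@bx,p@by],1)
for n,z,ps in [("sill outer top",58,[(242,445),(390,447)]),("hood edge low",98,[(240,330),(402,331)]),("hood top edge",104,[(228,322),(408,325)])]:
    print(n,[w(*p,z) for p in ps])
E
```

```text
sill outer top [array([-94.,  68.]), array([-95.3, -72.7])]
hood edge low [array([ 7.9, 57. ]), array([  8.7, -67.8])]
hood top edge [array([14.2, 64.9]), array([ 13.1, -70.8])]
```

```bash
sed -i 's/^WY=.*/WY=np.radians(56.0); WC=np.array([582.,-156.,10.])/' h.py; python3 - <<'E'
from h import *
A=cur()
for st,n in [(((-50,28),40),4),(((-25,10),40),3),(((5,6),32),3),(((20,5),28),2)]:
    A=rows(A,warm(*st),n)
E
```

```text
4 x {'tx': 0.006, 'ty': -0.0, 'tz': 0.025, 'rx': 0.004, 'ry': 0.0, 'rz': 0.026} -> [ 515.9 -254.6  130. ]
3 x {'tx': 0.019, 'ty': -0.0, 'tz': 0.009, 'rx': 0.0, 'ry': 0.001, 'rz': 0.001} -> [ 530.4 -233.   112.1]
3 x {'tx': 0.013, 'ty': -0.0, 'tz': 0.008, 'rx': 0.0, 'ry': 0.089, 'rz': -0.0} -> [ 540.5 -218.    98.1]
2 x {'tx': 0.009, 'ty': -0.0, 'tz': 0.007, 'rx': 0.0, 'ry': 0.066, 'rz': -0.001} -> [ 545.6 -210.6   91.1]
```

>>> send_rows --motion '[{"tx":0.006,"ty":0,"tz":0.025,"rx":0.004,"ry":0,"rz":0.026,"gripper":1},{"tx":0.006,"ty":0,"tz":0.025,"rx":0.004,"ry":0,"rz":0.026,"gripper":1},{"tx":0.006,"ty":0,"tz":0.025,"rx":0.004,"ry":0,"rz":0.026,"gripper":1},{"tx":0.006,"ty":0,"tz":0.025,"rx":0.004,"ry":0,"rz":0.026,"gripper":1},{"tx":0.019,"ty":0,"tz":0.009,"rx":0,"ry":0,"rz":0,"gripper":1},{"tx":0.019,"ty":0,"tz":0.009,"rx":0,"ry":0,"rz":0,"gripper":1},{"tx":0.019,"ty":0,"tz":0.009,"rx":0,"ry":0,"rz":0,"gripper":1},{"tx":0,"ty":0,"tz":0,"rx":0,"ry":0,"rz":0,"gripper":1}]'

```text
time_s: 7.15
ee_pos: [530.5, -233.1, 112.1]
ee_rot: [-180.0, 9.0, 56.1]
force: [-0.2, -0.1, -0.9]
gripper_width: 47.1
gripper_force: 29.7
```

```bash
python3 - <<'E'
from h import *
s=env.state();print(s["qpos"].round(1),s["force"].round(1),s["ee_rot"].round(1))
a=env.grab_frame("scene")["frame"][150:330,170:400,::-1]; w=env.grab_frame("wrist")["frame"][:,:,::-1]
u=cv2.resize(a,None,fx=1.8,fy=1.8,interpolation=2)
cv2.imwrite("pics/m2.png",np.vstack([np.pad(u,((0,0),(0,640-u.shape[1]),(0,0))),w[0:270]]))
A=cur()
for st,n in [(((5,6),32),3),(((20,5),28),2),(((35,4),24),2),(((50,4),15),2),(((60,3),7),2),(((68,2),0),2)]:
    A=rows(A,warm(*st),n)
E
```

```text
[-19.8  24.5  96.3  -9.9  61.8  19. ] [-0.2 -0.1 -0.9] [-180.     9.    56.1]
3 x {'tx': 0.013, 'ty': -0.0, 'tz': 0.009, 'rx': 0.001, 'ry': 0.089, 'rz': 0.0} -> [ 540.4 -219.    97.1]
2 x {'tx': 0.01, 'ty': -0.001, 'tz': 0.006, 'rx': -0.001, 'ry': 0.067, 'rz': 0.0} -> [ 545.1 -210.1   91.1]
2 x {'tx': 0.009, 'ty': 0.0, 'tz': 0.008, 'rx': 0.0, 'ry': 0.066, 'rz': 0.0} -> [ 550.4 -202.2   83.8]
2 x {'tx': 0.003, 'ty': 0.0, 'tz': 0.016, 'rx': 0.0, 'ry': 0.15, 'rz': 0.0} -> [ 553.5 -197.7   68.5]
2 x {'tx': -0.002, 'ty': 0.0, 'tz': 0.016, 'rx': 0.0, 'ry': 0.134, 'rz': 0.0} -> [ 555.2 -195.1   52.6]
2 x {'tx': -0.002, 'ty': 0.0, 'tz': 0.014, 'rx': 0.0, 'ry': 0.116, 'rz': 0.0} -> [ 557.6 -191.6   39.2]
```

View pics/m2.png

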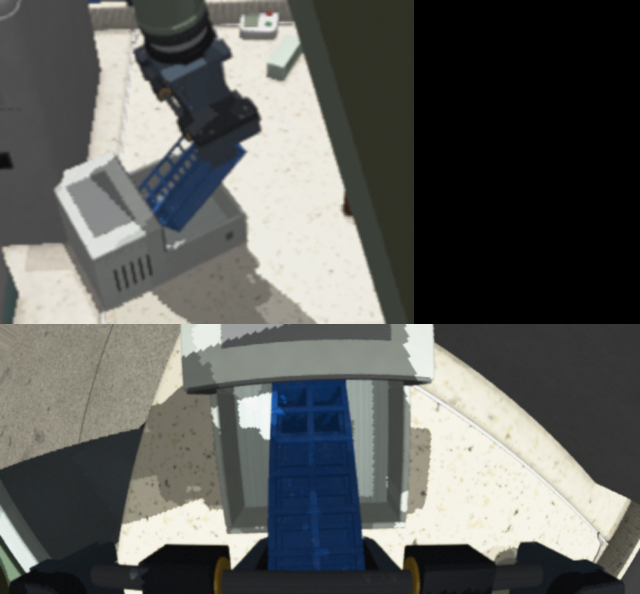

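>>> send_rows --motion '[{"tx":0.013,"ty":0,"tz":0.009,"rx":0,"ry":0.089,"rz":0,"gripper":1},{"tx":0.013,"ty":0,"tz":0.009,"rx":0,"ry":0.089,"rz":0,"gripper":1},{"tx":0.013,"ty":0,"tz":0.009,"rx":0,"ry":0.089,"rz":0,"gripper":1},{"tx":0.01,"ty":0,"tz":0.006,"rx":0,"ry":0.067,"rz":0,"gripper":1},{"tx":0.01,"ty":0,"tz":0.006,"rx":0,"ry":0.067,"rz":0,"gripper":1},{"tx":0,"ty":0,"tz":0,"rx":0,"ry":0,"rz":0,"gripper":1}]'

```text
time_s: 8.0
ee_pos: [545.4, -211.4, 91.1]
ee_rot: [180.0, -3.0, 55.9]
force: [0.1, -0.7, -1.6]
gripper_width: 47.2
gripper_force: 29.7
```

>>> send_rows --motion '[{"tx":0.009,"ty":0,"tz":0.008,"rx":0,"ry":0.066,"rz":0,"gripper":1},{"tx":0.009,"ty":0,"tz":0.008,"rx":0,"ry":0.066,"rz":0,"gripper":1},{"tx":0,"ty":0,"tz":0,"rx":0,"ry":0,"rz":0,"gripper":1}]'

```text
time_s: 8.38
ee_pos: [550.8, -203.2, 83.6]
ee_rot: [180.0, -6.9, 56.0]
force: [-0.5, 0.4, -0.4]
gripper_width: 47.1
gripper_force: 29.7
```

```bash
python3 - <<'E'
from h import *
s=env.state();print(s["qpos"].round(1),s["force"].round(1),s["torque"].round(2),s["ee_pos"].round(1),s["ee_rot"].round(1))
a=env.grab_frame("scene")["frame"][150:330,170:400,::-1]; w=env.grab_frame("wrist")["frame"][:,:,::-1]
u=cv2.resize(a,None,fx=1.8,fy=1.8,interpolation=2)
cv2.imwrite("pics/m3.png",np.vstack([np.pad(u,((0,0),(0,640-u.shape[1]),(0,0))),w[0:270]]))
A=cur()
for st,n in [(((50,4),15),3),(((60,3),7),2),(((68,2),0),2)]:
    A=rows(A,warm(*st),n)
E
```

```text
[-25.3  25.1  99.8   8.5  54.3   3.8] [-0.5  0.4 -0.4] [-0.17  0.03  0.02] [ 550.8 -203.2   83.6] [180.   -6.9  56. ]
3 x {'tx': 0.002, 'ty': -0.001, 'tz': 0.011, 'rx': 0.001, 'ry': 0.101, 'rz': 0.0} -> [ 553.2 -197.5   68.2]
2 x {'tx': -0.001, 'ty': 0.001, 'tz': 0.015, 'rx': -0.0, 'ry': 0.133, 'rz': -0.0} -> [ 556.1 -195.    53.6]
2 x {'tx': -0.003, 'ty': -0.0, 'tz': 0.015, 'rx': -0.0, 'ry': 0.116, 'rz': -0.0} -> [ 558.2 -191.8   38.8]
```

View pics/m3.png

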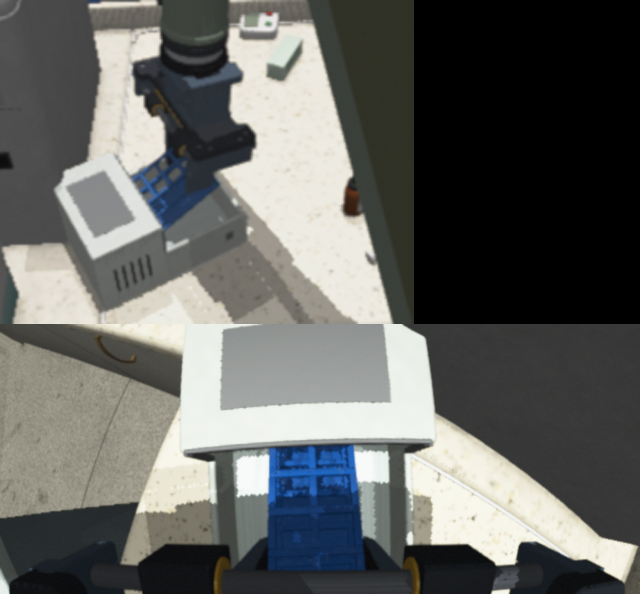

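>>> send_rows --motion '[{"tx":0.002,"ty":0,"tz":0.011,"rx":0,"ry":0.101,"rz":0,"gripper":1},{"tx":0.002,"ty":0,"tz":0.011,"rx":0,"ry":0.101,"rz":0,"gripper":1},{"tx":0.002,"ty":0,"tz":0.011,"rx":0,"ry":0.101,"rz":0,"gripper":1},{"tx":0,"ty":0,"tz":0,"rx":0,"ry":0,"rz":0,"gripper":1}]'

```text
time_s: 8.98
ee_pos: [553.8, -198.5, 67.5]
ee_rot: [-180.0, -16.0, 55.9]
force: [0.0, -0.1, -1.8]
gripper_width: 47.4
gripper_force: 29.7
```

>>> send_rows --motion '[{"tx":-0.001,"ty":0,"tz":0.015,"rx":0,"ry":0.133,"rz":0,"gripper":1},{"tx":-0.001,"ty":0,"tz":0.015,"rx":0,"ry":0.133,"rz":0,"gripper":1},{"tx":0,"ty":0,"tz":0,"rx":0,"ry":0,"rz":0,"gripper":1}]'

```text
time_s: 9.35
ee_pos: [555.8, -195.3, 52.8]
ee_rot: [-179.9, -24.0, 55.9]
force: [-0.3, -0.8, -1.4]
gripper_width: 47.3
gripper_force: 29.7
```

>>> send_rows --motion '[{"tx":-0.003,"ty":0,"tz":0.015,"rx":0,"ry":0.116,"rz":0,"gripper":1},{"tx":0,"ty":0,"tz":0,"rx":0,"ry":0,"rz":0,"gripper":1}]'

```text
time_s: 9.6
ee_pos: [557.2, -193.6, 45.7]
ee_rot: [-180.0, -27.4, 56.0]
force: [0.8, 0.5, -0.6]
gripper_width: 47.4
gripper_force: 29.7
```

```bash
python3 - <<'E'
from h import *
s=env.state();print(s["qpos"].round(1),s["force"].round(1),s["torque"].round(2),s["ee_pos"].round(1),s["ee_rot"].round(1))
A=cur();rows(A,warm((68,1),0),2)
E
```

```text
[-35.5  29.5 105.2  35.8  52.  -25.6] [ 0.8  0.5 -0.6] [-0.39  0.23  0.04] [ 557.2 -193.6   45.7] [-180.   -27.4   56. ]
2 x {'tx': -0.002, 'ty': -0.0, 'tz': 0.008, 'rx': -0.0, 'ry': 0.059, 'rz': -0.001} -> [ 558.3 -192.    37.7]
```

>>> send_rows --motion '[{"tx":-0.002,"ty":0,"tz":0.006,"rx":0,"ry":0.059,"rz":0,"gripper":1},{"tx":-0.002,"ty":0,"tz":0.006,"rx":0,"ry":0.059,"rz":0,"gripper":1},{"tx":0,"ty":0,"tz":0,"rx":0,"ry":0,"rz":0,"gripper":1},{"tx":0,"ty":0,"tz":0,"rx":0,"ry":0,"rz":0,"gripper":1}]'

```text
time_s: 10.1
ee_pos: [558.5, -192.5, 40.3]
ee_rot: [179.9, -31.0, 56.1]
force: [0.9, 0.1, -0.4]
gripper_width: 47.6
gripper_force: 29.7
```

```bash
python3 - <<'E'
from h import *
s=env.state();print(s["qpos"].round(1),s["force"].round(1),s["torque"].round(2),s["ee_pos"].round(1),s["ee_rot"].round(1))
a=env.grab_frame("scene")["frame"][190:310,200:330,::-1]; w=env.grab_frame("wrist")["frame"][:,:,::-1]
u=cv2.resize(a,None,fx=2.7,fy=2.7,interpolation=2)
cv2.imwrite("pics/m4.png",np.vstack([np.pad(u,((0,0),(0,640-u.shape[1]),(0,0))),w[0:270]]))
E
```

```text
[-37.2  30.8 105.9  40.3  52.8 -30.9] [ 0.9  0.1 -0.4] [-0.44  0.21  0.02] [ 558.5 -192.5   40.3] [179.9 -31.   56.1]
```

View pics/m4.png

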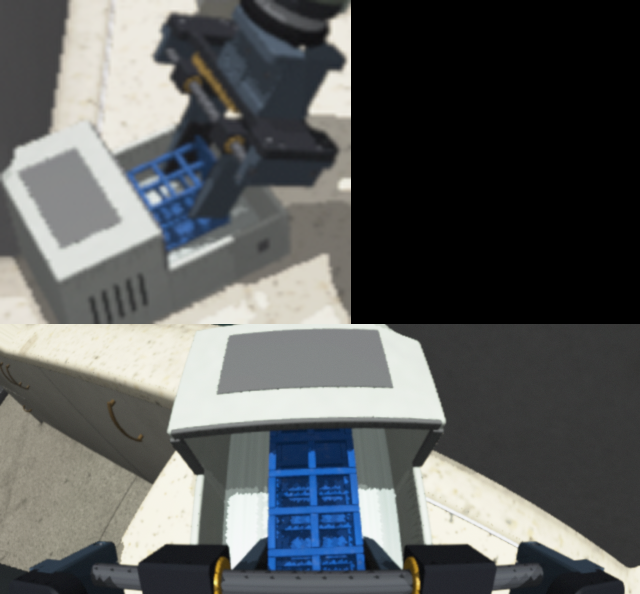

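>>> send_rows --motion '[{"tx":-0.002,"ty":0,"tz":0.0034,"rx":0,"ry":0,"rz":0,"gripper":1},{"tx":0,"ty":0,"tz":0,"rx":0,"ry":0,"rz":0,"gripper":1}]'

```text
time_s: 10.45
ee_pos: [558.0, -192.5, 37.6]
ee_rot: [180.0, -31.1, 56.0]
force: [0.4, 0.8, -1.2]
gripper_width: 47.2
gripper_force: 29.7
```

>>> send_rows --motion '[{"tx":-0.002,"ty":0,"tz":0.0034,"rx":0,"ry":0,"rz":0,"gripper":1},{"tx":0,"ty":0,"tz":0,"rx":0,"ry":0,"rz":0,"gripper":1}]'

```text
time_s: 10.7
ee_pos: [558.2, -192.7, 36.3]
ee_rot: [179.9, -31.1, 56.0]
force: [-0.8, -0.2, 3.2]
gripper_width: 47.2
gripper_force: 29.7
```

>>> send_rows --motion '[{"tx":-0.001,"ty":0,"tz":0.0017,"rx":0,"ry":0,"rz":0,"gripper":1},{"tx":0,"ty":0,"tz":0,"rx":0,"ry":0,"rz":0,"gripper":1}]'

```text
time_s: 10.95
ee_pos: [558.3, -192.6, 36.2]
ee_rot: [179.9, -31.2, 56.0]
force: [-3.1, 0.3, 9.3]
gripper_width: 47.2
gripper_force: 29.8
```

>>> send_rows --motion '[{"tx":0,"ty":0,"tz":0,"rx":0,"ry":0,"rz":0,"gripper":-0.45},{"tx":0,"ty":0,"tz":0,"rx":0,"ry":0,"rz":0,"gripper":-0.45},{"tx":0,"ty":0,"tz":0,"rx":0,"ry":0,"rz":0,"gripper":-0.45},{"tx":0,"ty":0,"tz":0,"rx":0,"ry":0,"rz":0,"gripper":-0.45}]'

```text
time_s: 11.45
ee_pos: [558.0, -192.6, 34.5]
ee_rot: [180.0, -31.1, 56.0]
force: [-0.4, -0.6, -0.2]
gripper_width: 66.3
gripper_force: 0.0
```

>>> send_rows --motion '[{"tx":0,"ty":0,"tz":-0.03,"rx":0,"ry":0,"rz":0,"gripper":-0.45},{"tx":0,"ty":0,"tz":-0.04,"rx":0,"ry":0,"rz":0,"gripper":-0.45},{"tx":0,"ty":0,"tz":-0.05,"rx":0,"ry":0,"rz":0,"gripper":-0.45},{"tx":0,"ty":0,"tz":-0.06,"rx":0,"ry":0,"rz":0,"gripper":-0.45},{"tx":0,"ty":0,"tz":-0.06,"rx":0,"ry":0,"rz":0,"gripper":-0.45},{"tx":0,"ty":0,"tz":-0.04,"rx":0,"ry":0,"rz":0,"gripper":-0.45},{"tx":0,"ty":0,"tz":0,"rx":0,"ry":0,"rz":0,"gripper":-0.45}]'

```text
time_s: 12.32
ee_pos: [517.8, -254.1, 156.6]
ee_rot: [179.7, -31.0, 56.1]
force: [-0.7, 0.4, -0.9]
gripper_width: 66.1
gripper_force: 0.0
```

```bash
python3 - <<'E'
from h import *
a=env.grab_frame("scene")["frame"][165:325,190:410,::-1]; w=env.grab_frame("wrist")["frame"][:,:,::-1]
u=cv2.resize(a,None,fx=2,fy=2,interpolation=2)
cv2.imwrite("pics/m5.png",np.vstack([np.pad(u,((0,0),(0,640-u.shape[1]),(0,0))),w[0:270]]))
E
```

```text
(no output)
```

View pics/m5.png

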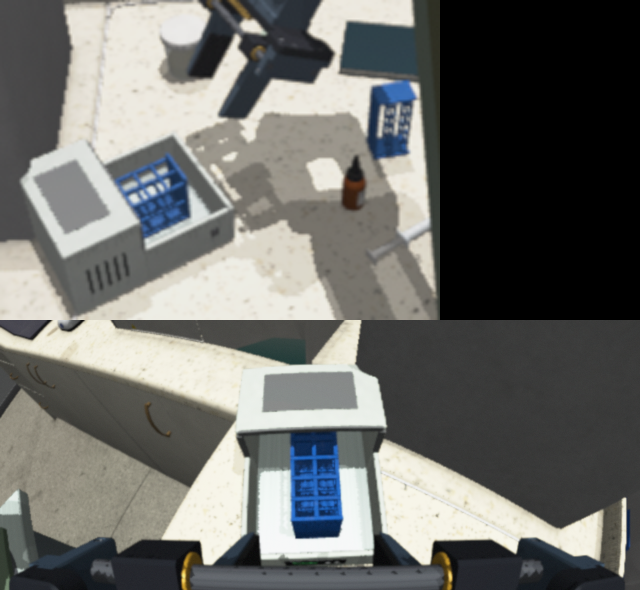

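```bash
python3 -c "
from workcell import env
print(env.job_done())"
```

```text
the job is handed in; nothing more can be done
None
```

The tube rack stands right way up inside the warmer, released and clear of the walls; it looked level in the last pictures, though I didn't measure that. The cup, dropper bottle and carton were not touched, and the job was handed in at about 12.4 s.

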